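Lever up the heavy locker hatch in the boat cabin

ROBOT

A 6-joint arm with a two-finger parallel gripper is mounted at the origin on the work surface. World frame = base frame: x ahead of the robot, y to its left, z up, the work surface at z = 0. Lengths are in m, angles in rad, forces in N, time in s.
With the tool pointing down it reaches from about 0.35 to 0.775 m from the base axis. Payload 5.5 kg.
Tool frame: the origin (TCP) lies midway between the tips of the shut fingers; the grasp point (between the pads) lies 19 mm behind it; z points along the fingers, y is the line along which they close (so a half turn about z gives the same grasp; the last joint's range is limited). The gripper opens to 85 mm and grips with 20 to 120 N. Pads are 22 mm wide; open, the fingers measure 114 mm over their backs; the gripper's body (76 mm by 85 mm) begins 54 mm behind the grasp point. The pads swing forward as they close: fully open they stand 13 mm farther back than shut.
Start: joints at [-1.461, 0.313, 0.046, 1.304, 0, 1.431], TCP at [0.142, -0.557, 0.231] pointing down, gripper open.
Joint ranges: [-2.76, 2.76], [-0.86, 1.69], [-1.03, 1.26], [-2.2, 2.34], [-1.47, 1.5], [-3.14, 3.14]. Speed limits (rad/s): [2.57, 2.57, 3.14, 3.14, 3.14, 3.14].

INTERFACE

Orientations are given as a unit quaternion [w, x, y, z].
In Python, from workcell import telemetry, imaging, env gives the robot as it stands. The module is installed in compiled form; this text tells all that it offers.
- The arm moves only by the tool step_arm, never from a script. Its argument "moves" is a list of rows, each a list of 3 entries, a list of its own where there are three numbers: the shift along the tool's x, y, z in mm, then the turn, a rotation vector about the tool's x, y, z in rad, then the finger opening in mm, from 0 to 85.4. A call has 1 to 8 rows; each row is the pose to reach, as a shift and turn from the pose commanded when the call began, along the tool's axes at that moment; what a row does not reach only later rows make up. A row lasts 1/12 s, in which the tool goes at most 41.7 mm and 7.16 degrees, less where a joint would pass 70% of its speed; a pose out of reach is approached as far as the arm can. A call with a gripper value outside its range is refused whole. The fingers move at their own pace and stop on an object; "grip_force" is the grip in N (left out, the last holds). Time passes only in rows, so rows that repeat a pose let the fingers close. It gives the time, the measured TCP pose, the force, the opening and the grip force at its end, in the units of the state.
- telemetry.get_state(): the state, without advancing time (a new reading comes with each control period).
- imaging.read_camera(name): name is "side" or "top"; returns the picture (400x640x3 uint8, red, green, blue); there is no depth.
- imaging.camera_params(name): a dict with "camera_matrix" (3x3 intrinsics, pixels), "pose" (4x4, takes a point from camera to world coordinates). Camera axes: x right, y up, looking along -z (the intrinsics and any distortion apply to the point x, -y, -z); pixel columns grow to the right and rows downward; lengths in m; the calibration is good to about 2 mm. A picture is of the moment at which its call begins. camera_params takes no time and is no camera call.
- env.hand_in(): hands the job in; it is judged then, once.
The state is a dict: "clock": time; "joint_pos": joint angles; "qvel": joint speeds; "tau": joint torques, N m; "tcp_pos": TCP position; "orientation": TCP orientation; "wrist_force": force on the tool from outside, world axes, zero at the start; "ft_torque": the same for the moment, N m; "finger_gap": finger opening in m; "grip_force": force on a finger pad.
Only numpy, scipy, OpenCV 4.12 (cv2) and the standard library are available. Lean on these libraries where they do the work, as an engineer would, in place of code of your own. Each camera call takes 0.05 s, during which the arm holds its last target. There are 200 camera calls.

TASK

Push the brass knob of the hatch's bolt with a fingertip until the bolt is fully drawn back, then press the rubber paddle of the yellow lever bar down with the fingertips so that the bar raises the heavy hatch flap, its front edge at least 35 mm up. The program finishes while still holding the paddle down, touching nothing but the bar. Nothing is grasped or lifted by hand: the bar stays seated on its pin, and the bottle, tin, screwdriver and socket case are left where they are.

Things in the scene. Friction and masses are not known exactly. Their poses are not given: they have to be found in the camera images.
- hatch: Fixed hatch on the bench. Origin on the bench under the fulcrum pin; z up, x from the fulcrum to the flap (the bar's long end points to -x). Grey fork at the origin, 52 mm wide, 36 mm in x, 100 mm high; teak frame under the flap, x 98 to 238, y -100 to 100, 85 mm high; teak bolt block, x 75 to 125, y -103 to -208 mm, 113 mm high, with steel staples at y -165 and -195, 133 mm high.
- pin (a point): Centre of the fulcrum's steel pin (diameter 16 mm, level, along the hatch's y), 75 mm above the bench.
- flap (a joint): Angle of the heavy flap (3 to 5 kg; 170 mm in hatch x, 200 wide, 28 thick; steel plate on top), rad: 0 shut (top 113 mm above the bench), grows as the front edge rises. Hinge line at hatch x 226 mm, 85 mm up; front edge at x 56 mm. Blocked until the bolt is drawn 25 mm; falls shut when the bar is let go. 35 mm of front edge lift is 0.21 rad; the bar can raise it to about 0.3.
- flap_edge (a point): Middle of the flap's front edge, half-way up its thickness (99 mm above the bench when closed).
- bolt (a joint): Travel of the sliding bolt, m: 0 fully shot over the flap, 0.045 fully drawn (end stop). It slides to the hatch's -y, level, starts 0 to 8 mm drawn, needs about 2 N (plus 4 N per m/s) and stays where it is left.
- bolt_knob (a point): Centre of the top of the bolt's upright brass knob: 18 mm in diameter, 39 mm tall, top 168 mm above the bench. The bolt is a 14 mm steel rod along hatch y, axis 122 mm up, ending 15 mm to hatch +y of the knob. Bolt shot: knob at hatch x 100, y -90 mm, just inside the flap's side edge. To draw it, push the knob from the flap's side towards hatch -y.
- paddle (a point): Top centre of the black rubber paddle (60 mm along the bar, 90 across) on the bar's long end. At rest 159 mm above the bench, 183 mm to hatch -x of the pin, face sloping 0.30 rad down towards the pin. Swings about the pin at 202 mm: level at 102 mm; about 75 mm high at flap 0.21 rad; lowest about 30. Bolt drawn, 6 to 11 N down raises the flap; it swings back up when let go.
- bar_pivot (a point): The point of the loose yellow lever bar (285 mm long, 30 wide, 12 thick, 0.45 kg) on the pin's axis. The bar only rests on the pin between the fork's cheeks, 5 mm of play each side, kept from sliding lengthways by two ridges under it; its short end, 76 mm past the pin, touches the flap's front edge from below. Axes parallel to the hatch's at rest.
- bottle: Loose yellow drink bottle with an orange cap, 62 mm in diameter, 165 mm high, standing beside the bar (hatch +y side). Origin at the centre of its base, z up. Bystander.
- tin: Loose tin with a blue label, 72 mm in diameter, 85 mm high, standing beside the hatch (hatch +y side). Origin at the centre of its base, z up. Bystander.
- screwdriver: Loose red-handled screwdriver lying beside the bar (hatch -y side), about 200 mm long along its x. Bystander.
- socket_case: Loose open black socket case on the robot's left, 160 x 240 mm, 42 mm high with its sockets, its 26 mm high lid folded flat out on its -x side (323 mm over all), 1.6 kg. Origin at the centre of the base of the socket half. Bystander.

How it is judged:
By the outcome, as a careful person would: the job done as asked, in the order asked, and still so for the second after the job is handed in, while the arm keeps its last pose, push and grip.
It also fails if it takes over 53 s, if anything falls off the work surface, if the arm or the gripper's body presses on something with over 40 N, if the wrist force passes 120 N, or if a joint passes its speed limit or range.

## Working session

There is one attempt and no reset: what is moved stays moved. The work goes in short steps, Python scripts to look and compute and a tool call to move; the robot and the scene stay as the last step left them, time stands still between calls to the robot, and variables do not carry over. Pictures are saved under pics/ and viewed, at most 10 in all, crops included, and the job is handed in when it is done.

Besides the shell and the picture viewer there is one more tool, called after ">>>" as name(argument=value, ...) on one line, values as JSON. step_arm: Moves the arm, as the interface text tells. Its arguments: {"type":"object","properties":{"moves":{"type":"array"},"grip_force":{"type":"number"}},"required":["moves"]}

```bash
mkdir -p pics; python3 - <<'E'
from workcell import telemetry, imaging
import cv2
for n in("top","side"):
    cv2.imwrite(f"pics/{n}0.png",imaging.read_camera(n)[:,:,::-1]); p=imaging.camera_params(n); print(n,p)
s=telemetry.get_state(); print(s)
E
```

```text
top {'camera_matrix': array([[407.44124104,   0.        , 316.14591985],
       [  0.        , 407.44124104, 195.45621677],
       [  0.        ,   0.        ,   1.        ]]), 'pose': array([[ 0.01748973,  0.99551144, -0.0930112 ,  0.49043965],
       [-0.99949558,  0.01987411,  0.02477119,  0.0856957 ],
       [ 0.02650851,  0.09253105,  0.99535687,  1.31345471],
       [ 0.        ,  0.        ,  0.        ,  1.        ]])}
side {'camera_matrix': array([[414.4048841 ,   0.        , 310.09576158],
       [  0.        , 414.4048841 , 196.74400805],
       [  0.        ,   0.        ,   1.        ]]), 'pose': array([[-0.89788885,  0.22942232, -0.375714  ,  0.14300703],
       [-0.44018388, -0.47916036,  0.75937046,  0.97279074],
       [-0.00581072,  0.84721352,  0.53122075,  0.73932271],
       [ 0.        ,  0.        ,  0.        ,  1.        ]])}
{'clock': 0.1, 'joint_pos': array([-1.46057625e+00,  3.13912730e-01,  4.51336289e-02,  1.30361303e+00,
        3.77135423e-05,  1.43121550e+00]), 'qvel': array([-0.000279  , -0.00105795,  0.00170695,  0.00011531,  0.00064513,
       -0.00104233]), 'tau': array([ 7.74254186e-04, -4.81726599e+01,  2.99243134e+01,  1.27136262e-02,
       -1.43117654e-04, -7.45216710e-06]), 'tcp_pos': array([ 0.14211002, -0.55670917,  0.23052198]), 'orientation': array([-7.97540559e-04,  9.92209759e-01,  1.24575908e-01,  3.05678307e-05]), 'wrist_force': array([ 0.2017524 ,  0.01945677, -0.50931605]), 'ft_torque': array([ 0.0284786 , -0.02571643,  0.02851602]), 'grip_force': 0.0, 'finger_gap': 0.08554754916540833}
```

View pics/top0.png

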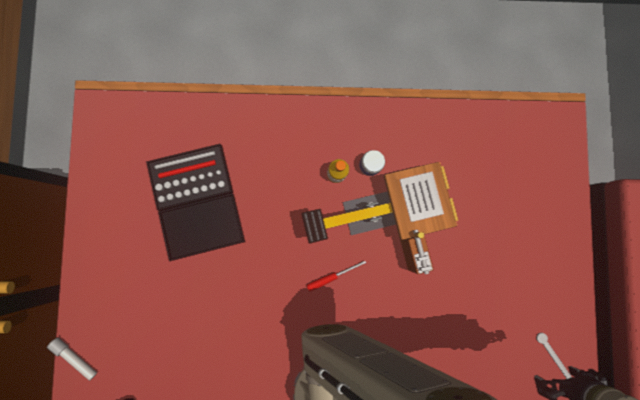

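View pics/side0.png

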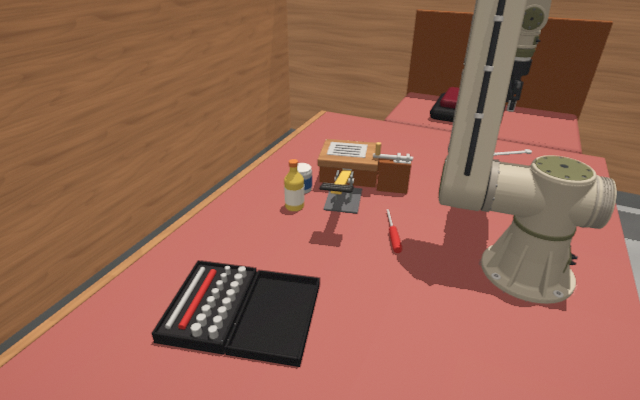

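The top view shows the paddle at about (316,225), the flap at (422,200) and the knob at (420,235). The side view shows the paddle at (336,188) and the knob at (378,150). I'll enlarge both.

```bash
python3 - <<'E'
import cv2
a=cv2.imread("pics/top0.png")[145:285,290:470]; cv2.imwrite("pics/topc.png",cv2.resize(a,None,fx=4,fy=4,interpolation=cv2.INTER_CUBIC))
a=cv2.imread("pics/side0.png")[130:230,280:420]; cv2.imwrite("pics/sidec.png",cv2.resize(a,None,fx=5,fy=5,interpolation=cv2.INTER_CUBIC))
E
```

```text
(no output)
```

View pics/topc.png

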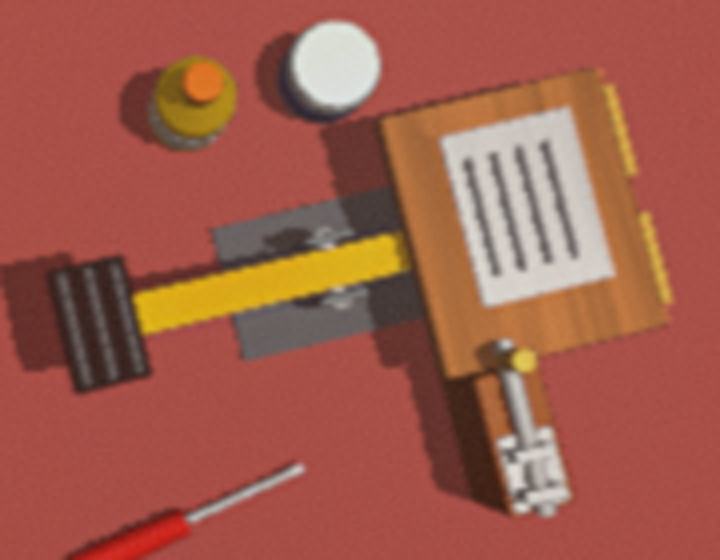

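View pics/sidec.png

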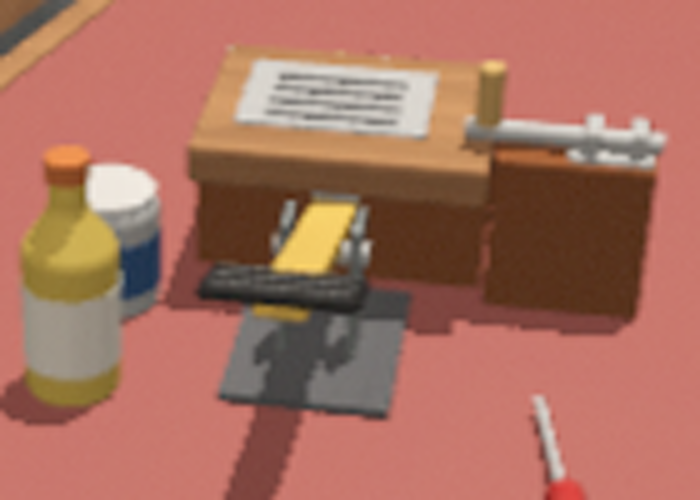

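The enlarged top crop gives the flap's top corners at (382,118), (600,68), (668,325) and (450,380). The paddle corners are (52,270), (122,258), (150,375) and (78,392), and the knob top is at (524,360). In the side crop the knob top is at (492,66) and the paddle centre at (284,283).

```bash
cat > h.py <<'E'
import numpy as np
from workcell import imaging
def pix(n,uv,z):
    p=imaging.camera_params(n);K=p["camera_matrix"];T=p["pose"]
    r=np.linalg.solve(K,[uv[0],uv[1],1.]);d=T[:3,:3]@[r[0],-r[1],-r[2]];o=T[:3,3]
    return o+d*(z-o[2])/d[2]
def rot(a): return np.array([[np.cos(a),-np.sin(a)],[np.sin(a),np.cos(a)]])
E
python3 - <<'E'
from h import *
from scipy.optimize import least_squares
t=lambda u,v:((u+.5)/4-.5+290,(v+.5)/4-.5+145)
s=lambda u,v:((u+.5)/5-.5+280,(v+.5)/5-.5+130)
F=np.array([pix("top",t(*c),.113)[:2] for c in[(382,118),(600,68),(668,325),(450,380)]])
H=np.array([[56,100],[226,100],[226,-100],[56,-100]])/1e3
pad=np.mean([pix("top",t(*c),.159)[:2] for c in[(52,270),(122,258),(150,375),(78,392)]],0)
H5=np.vstack([H,[[-.183,0]]]);F5=np.vstack([F,pad])
r=least_squares(lambda q:(q[:2]+H5@rot(q[2]).T-F5).ravel(),[.5,0,-1.])
x=r.x;print("hatch",x,"res mm",(r.fun*1e3).round(1))
k=pix("top",t(524,360),.168);ks=pix("side",s(492,66),.168)
print("pad",pad,pix("side",s(284,283),.159),"knob",k,ks)
for q in(k,ks,):print("knob in hatch",(q[:2]-x[:2])@rot(x[2]))
print("pad h",(pad-x[:2])@rot(x[2]))
E
```

```text
hatch [ 0.55949985 -0.11945534 -1.31704577] res mm [-0.4  0.6  0.8  0.7 -0.9 -0.7 -0.2  1.1  0.6 -1.7]
pad [0.51291394 0.05942433] [0.51229359 0.06310595 0.159     ] knob [ 0.49249982 -0.23927194  0.168     ] [ 0.49300113 -0.2376917   0.168     ]
knob in hatch [ 0.09916037 -0.09493284]
knob in hatch [ 0.09775658 -0.09405088]
pad h [-0.18484628 -0.00018886]
```

```bash
cat >> h.py <<'E'
from scipy.spatial.transform import Rotation as R
HX=np.array([0.5595,-0.1195,-1.317])
def go(*pts):
    from workcell import telemetry
    s=telemetry.get_state();q=s["orientation"];M=R.from_quat(q,scalar_first=True).as_matrix()
    h=(s["tcp_pos"][:2]-HX[:2])@rot(HX[2])
    print("t",round(s["clock"],2),"tcp hatch mm",(h*1e3).round(1),(s["tcp_pos"][2]*1e3).round(1),"F",s["wrist_force"].round(1),"j6",s["joint_pos"][5].round(2),"gap",s["finger_gap"].round(4))
    hx=rot(HX[2])[:,0];print("toolx",M[:,0].round(3),"z",M[:,2].round(3),"hatch x",hx.round(3))
    for x,y,z in pts:
        w=np.r_[HX[:2]+rot(HX[2])@[x/1e3,y/1e3],z/1e3]
        print((x,y,z),"world",w.round(3),"shift mm",((w-s["tcp_pos"])@M*1e3).round(1))
E
python3 -c "
from h import *
go((98.5,-62,215))"
```

```text
Traceback (most recent call last):
  File "h.py", line 14, in go
    print("t",round(s["clock"],2),"tcp hatch mm",(h*1e3).round(1),(s["tcp_pos"][2]*1e3).round(1),"F",s["wrist_force"].round(1),"j6",s["joint_pos"][5].round(2),"gap",s["finger_gap"].round(4))
                                                                                                                                                                     ^^^^^^^^^^^^^^^^^^^^^
AttributeError: 'float' object has no attribute 'round'
```

```bash
sed -i 's/s\["finger_gap"\].round(4)/round(s["finger_gap"],4)/' h.py; python3 -c "
from h import *
go((98.5,-62,215))"
```

```text
t 0.1 tcp hatch mm [ 318.4 -513.8] 230.5 F [ 0.2  0.  -0.5] j6 1.43 gap 0.0855
toolx [0.969 0.247 0.   ] z [-0.     0.002 -1.   ] hatch x [ 0.251 -0.968]
(98.5, -62, 215) world [ 0.524 -0.23   0.215] shift mm [ 450.9 -221.7   16. ]
```

>>> step_arm(moves=[[[451,-222,0],[0,0,0],0],[[451,-222,0],[0,0,0],0],[[451,-222,0],[0,0,0],0],[[451,-222,0],[0,0,0],0],[[451,-222,0],[0,0,0],0],[[451,-222,0],[0,0,0],0],[[451,-222,0],[0,0,0],0],[[451,-222,0],[0,0,0],0]], grip_force=20)

```text
clock: 0.77
tcp_pos: [0.3966, -0.3388, 0.2311]
orientation: [-0.0, 0.992, 0.124, -0.0]
wrist_force: [-0.3, -1.6, -0.5]
finger_gap: -0.0001
grip_force: 0.0
```

```bash
python3 -c "
from h import *
go((98.5,-62,215))"
```

```text
t 0.77 tcp hatch mm [ 171.4 -212.8] 231.1 F [-0.3 -1.6 -0.5] j6 2.03 gap -0.0001
toolx [ 0.969  0.247 -0.   ] z [-0.  0. -1.] hatch x [ 0.251 -0.968]
(98.5, -62, 215) world [ 0.524 -0.23   0.215] shift mm [150.5 -73.5  16. ]
```

>>> step_arm(moves=[[[150,-73,0],[0,0,0],0],[[150,-73,0],[0,0,0],0],[[150,-73,0],[0,0,0],0],[[150,-73,0],[0,0,0],0],[[150,-73,0],[0,0,0],0],[[150,-73,0],[0,0,0],0],[[150,-73,0],[0,0,0],0]])

```text
clock: 1.35
tcp_pos: [0.5225, -0.2324, 0.2307]
orientation: [-0.0, 0.992, 0.125, -0.001]
wrist_force: [0.3, 0.5, 0.4]
finger_gap: 0.0001
grip_force: 0.0
```

```bash
python3 -c "
from h import *
go((98.5,-62,145),(98.5,-115,145))
from workcell import imaging
import cv2
a=imaging.read_camera('side')[90:200,300:440,::-1]; cv2.imwrite('pics/side1.png',cv2.resize(a,None,fx=5,fy=5,interpolation=cv2.INTER_CUBIC))"
```

```text
t 1.35 tcp hatch mm [100.  -64.1] 230.7 F [0.3 0.5 0.4] j6 2.33 gap 0.0001
toolx [ 0.969  0.248 -0.001] z [-0.001  0.    -1.   ] hatch x [ 0.251 -0.968]
(98.5, -62, 145) world [ 0.524 -0.23   0.145] shift mm [ 2.2 -1.5 85.7]
(98.5, -115, 145) world [ 0.473 -0.244  0.145] shift mm [-50.8  -1.3  85.8]
```

View pics/side1.png

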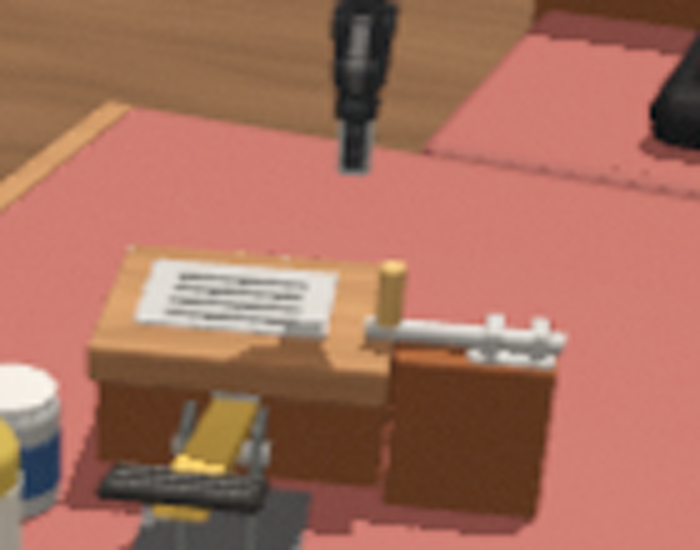

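The shut fingertips, at crop (353,172), hang on the flap side of the knob at (393,266). I'll go down.

>>> step_arm(moves=[[[2,-1,30],[0,0,0],0],[[2,-1,60],[0,0,0],0],[[2,-1,85],[0,0,0],0],[[2,-1,85],[0,0,0],0],[[-4,-1,85],[0,0,0],0],[[-10,-1,85],[0,0,0],0],[[-16,-1,85],[0,0,0],0],[[-22,-1,85],[0,0,0],0]])

```text
clock: 2.07
tcp_pos: [0.5019, -0.2386, 0.1483]
orientation: [0.001, 0.992, 0.124, 0.002]
wrist_force: [2.0, -0.9, -0.8]
finger_gap: -0.0001
grip_force: 1.0
```

```bash
python3 -c "
from h import *
go((98.5,-115,145))"
```

```text
t 2.07 tcp hatch mm [100.8 -85.7] 148.3 F [ 2.  -0.9 -0.8] j6 2.3 gap -0.0001
toolx [0.969 0.247 0.003] z [ 0.004 -0.002 -1.   ] hatch x [ 0.251 -0.968]
(98.5, -115, 145) world [ 0.473 -0.244  0.145] shift mm [-29.3  -2.2   3.2]
```

>>> step_arm(moves=[[[-5,-1,2],[0,0,0],0],[[-10,-1,2],[0,0,0],0],[[-15,-1,2],[0,0,0],0],[[-20,-1,2],[0,0,0],0],[[-23,-1,2],[0,0,0],0],[[-25,-1,2],[0,0,0],0],[[-27,-1,2],[0,0,0],0],[[-27,-1,2],[0,0,0],0]])

```text
clock: 2.73
tcp_pos: [0.4744, -0.243, 0.1442]
orientation: [-0.0, 0.992, 0.124, -0.0]
wrist_force: [0.6, -0.2, 0.9]
finger_gap: 0.0003
grip_force: 0.3
```

```bash
python3 -c "
from h import *
go((98.5,-115,145))"
```

```text
t 2.73 tcp hatch mm [  98.1 -113.4] 144.2 F [ 0.6 -0.2  0.9] j6 2.27 gap 0.0003
toolx [ 0.969  0.247 -0.001] z [-0.001  0.    -1.   ] hatch x [ 0.251 -0.968]
(98.5, -115, 145) world [ 0.473 -0.244  0.145] shift mm [-1.6  0.4 -0.8]
```

Push on gently until the end stop is felt.

>>> step_arm(moves=[[[-2,0,0],[0,0,0],0],[[-3,0,0],[0,0,0],0],[[-4,0,0],[0,0,0],0],[[-4,0,0],[0,0,0],0]])

```text
clock: 3.07
tcp_pos: [0.4737, -0.2431, 0.1443]
orientation: [-0.001, 0.992, 0.125, 0.003]
wrist_force: [10.7, 3.7, -2.4]
finger_gap: 0.0001
grip_force: 5.6
```

About 11 N with no further travel, so that is the end stop. I'll back off, rise, then move to the paddle.

>>> step_arm(moves=[[[10,0,0],[0,0,0],0],[[12,0,-30],[0,0,0],0],[[12,0,-65],[0,0,0],0],[[12,0,-80],[0,0,0],0],[[12,0,-80],[0,0,0],0]])

```text
clock: 3.48
tcp_pos: [0.4841, -0.2419, 0.228]
orientation: [0.002, 0.992, 0.125, 0.002]
wrist_force: [0.7, -0.6, 0.2]
finger_gap: 0.0003
grip_force: 0.0
```

```bash
python3 -c "
from h import *
go((-180,0,215))
from workcell import imaging
import cv2
a=imaging.read_camera('side')[90:200,300:440,::-1]; cv2.imwrite('pics/side2.png',cv2.resize(a,None,fx=5,fy=5,interpolation=cv2.INTER_CUBIC))"
```

```text
t 3.48 tcp hatch mm [  99.6 -103.8] 228.0 F [ 0.7 -0.6  0.2] j6 2.28 gap 0.0003
toolx [0.969 0.247 0.003] z [ 0.004 -0.004 -1.   ] hatch x [ 0.251 -0.968]
(-180, 0, 215) world [0.514 0.055 0.215] shift mm [ 102.7 -280.    12. ]
```

View pics/side2.png

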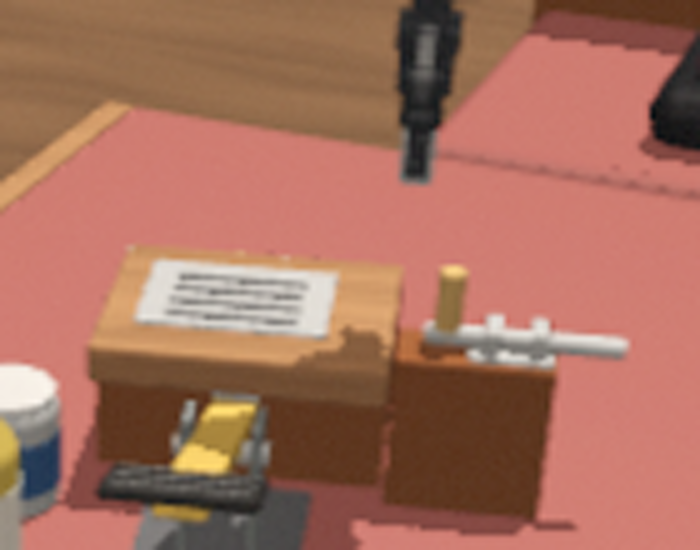

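The bolt is drawn: the knob is now at crop (453,270) and the rod is clear of the flap edge. Next is the paddle, with a quarter turn on the way.

>>> step_arm(moves=[[[103,-280,0],[0,0,-0.9],0],[[103,-280,0],[0,0,-0.9],0],[[103,-280,0],[0,0,-0.9],0],[[103,-280,0],[0,0,-0.9],0],[[103,-280,0],[0,0,-0.9],0],[[103,-280,0],[0,0,-0.9],0],[[103,-280,0],[0,0,-0.9],0],[[103,-280,0],[0,0,-0.9],0]])

```text
clock: 4.2
tcp_pos: [0.5117, 0.0612, 0.2225]
orientation: [-0.002, 0.836, 0.548, -0.001]
wrist_force: [-0.4, -0.4, 0.1]
finger_gap: -0.0003
grip_force: 0.0
```

```bash
python3 -c "
from h import *
go((-182,0,215))"
```

```text
t 4.2 tcp hatch mm [-186.9   -0.9] 222.5 F [-0.4 -0.4  0.1] j6 1.94 gap -0.0003
toolx [0.399 0.917 0.   ] z [-0.004  0.002 -1.   ] hatch x [ 0.251 -0.968]
(-182, 0, 215) world [0.514 0.057 0.215] shift mm [-3.3  3.7  7.4]
```

>>> step_arm(moves=[[[-3,4,0],[0,0,-0.665],0],[[-3,4,0],[0,0,-0.665],0],[[-3,4,0],[0,0,-0.665],0],[[-3,4,0],[0,0,-0.665],0],[[-3,4,0],[0,0,-0.665],0],[[-3,4,0],[0,0,-0.665],0],[[-3,4,0],[0,0,-0.665],0]])

```text
clock: 4.78
tcp_pos: [0.5145, 0.0511, 0.2225]
orientation: [-0.001, 0.616, 0.788, -0.001]
wrist_force: [-0.9, -0.4, -0.2]
finger_gap: -0.0001
grip_force: 0.0
```

```bash
python3 -c "
from h import *
pts=[]
for z in (159,150,140,130,120,110,102,90,80,75,70,65,60,55):
    a=np.arcsin((z-75)/201.4); pts.append((round(-201.4*np.cos(a),1),0,z))
go((-183,0,170),*pts)"
```

```text
t 4.78 tcp hatch mm [-176.4   -0.7] 222.5 F [-0.9 -0.4 -0.2] j6 1.27 gap -0.0001
toolx [-0.242  0.97   0.   ] z [-0.004 -0.    -1.   ] hatch x [ 0.251 -0.968]
(-183, 0, 170) world [0.514 0.058 0.17 ] shift mm [ 6.6  0.9 52.5]
(np.float64(-183.0), 0, 159) world [0.514 0.058 0.159] shift mm [ 6.6  0.9 63.5]
(np.float64(-186.9), 0, 150) world [0.513 0.061 0.15 ] shift mm [10.5  0.9 72.5]
(np.float64(-190.6), 0, 140) world [0.512 0.065 0.14 ] shift mm [14.2  0.9 82.5]
(np.float64(-193.7), 0, 130) world [0.511 0.068 0.13 ] shift mm [17.3  0.9 92.5]
(np.float64(-196.3), 0, 120) world [0.51  0.071 0.12 ] shift mm [ 19.8   0.9 102.5]
(np.float64(-198.3), 0, 110) world [0.51  0.072 0.11 ] shift mm [ 21.8   0.9 112.5]
(np.float64(-199.6), 0, 102) world [0.509 0.074 0.102] shift mm [ 23.1   0.9 120.5]
(np.float64(-200.8), 0, 90) world [0.509 0.075 0.09 ] shift mm [ 24.3   1.  132.5]
(np.float64(-201.3), 0, 80) world [0.509 0.075 0.08 ] shift mm [ 24.8   1.  142.5]
(np.float64(-201.4), 0, 75) world [0.509 0.075 0.075] shift mm [ 24.9   1.  147.5]
(np.float64(-201.3), 0, 70) world [0.509 0.075 0.07 ] shift mm [ 24.8   1.  152.5]
(np.float64(-201.2), 0, 65) world [0.509 0.075 0.065] shift mm [ 24.7   1.1 157.5]
(np.float64(-200.8), 0, 60) world [0.509 0.075 0.06 ] shift mm [ 24.3   1.1 162.5]
(np.float64(-200.4), 0, 55) world [0.509 0.074 0.055] shift mm [ 23.9   1.1 167.5]
```

>>> step_arm(moves=[[[7,1,30],[0,0,0],0],[[7,1,52],[0,0,0],0],[[7,1,58],[0,0,0],0],[[8,1,64],[0,0,0],0],[[10,1,71],[0,0,0],0],[[13,1,78],[0,0,0],0],[[15,1,85],[0,0,0],0],[[17,1,92],[0,0,0],0]])

```text
clock: 5.45
tcp_pos: [0.5136, 0.0675, 0.1338]
orientation: [0.002, 0.616, 0.787, 0.0]
wrist_force: [-1.1, -1.2, 6.7]
finger_gap: 0.0
grip_force: 3.4
```

```bash
python3 -c "
from h import *
go((-196.3,0,120),(-198.3,0,110),(-199.6,0,102),(-201,0,90),(-201.4,0,80),(-201.4,0,70),(-201,0,58))"
```

```text
t 5.45 tcp hatch mm [-192.5    2.5] 133.8 F [-1.1 -1.2  6.7] j6 1.3 gap 0.0
toolx [-0.24   0.971 -0.002] z [ 0.003 -0.002 -1.   ] hatch x [ 0.251 -0.968]
(-196.3, 0, 120) world [0.51  0.071 0.12 ] shift mm [ 3.8 -2.6 13.8]
(-198.3, 0, 110) world [0.51  0.072 0.11 ] shift mm [ 5.8 -2.6 23.8]
(-199.6, 0, 102) world [0.509 0.074 0.102] shift mm [ 7.1 -2.7 31.8]
(-201, 0, 90) world [0.509 0.075 0.09 ] shift mm [ 8.5 -2.7 43.8]
(-201.4, 0, 80) world [0.509 0.075 0.08 ] shift mm [ 8.9 -2.7 53.8]
(-201.4, 0, 70) world [0.509 0.075 0.07 ] shift mm [ 9.  -2.8 63.8]
(-201, 0, 58) world [0.509 0.075 0.058] shift mm [ 8.6 -2.8 75.8]
```

>>> step_arm(moves=[[[2,0,7],[0,0,0],0],[[4,0,14],[0,0,0],0],[[5,0,21],[0,0,0],0],[[7,0,28],[0,0,0],0],[[8,0,35],[0,0,0],0],[[8,0,42],[0,0,0],0],[[9,0,48],[0,0,0],0],[[9,0,54],[0,0,0],0]])

```text
clock: 6.12
tcp_pos: [0.513, 0.0753, 0.0805]
orientation: [0.003, 0.617, 0.787, 0.0]
wrist_force: [-0.2, -4.2, 8.9]
finger_gap: -0.0003
grip_force: 3.8
```

```bash
python3 -c "
from h import *
go((-201.4,0,70),(-201,0,58))"
```

```text
t 6.12 tcp hatch mm [-200.2    3.9] 80.5 F [-0.2 -4.2  8.9] j6 1.32 gap -0.0003
toolx [-0.24   0.971 -0.005] z [ 0.005 -0.003 -1.   ] hatch x [ 0.251 -0.968]
(-201.4, 0, 70) world [0.509 0.075 0.07 ] shift mm [ 1.2 -4.  10.4]
(-201, 0, 58) world [0.509 0.075 0.058] shift mm [ 0.8 -4.  22.4]
```

>>> step_arm(moves=[[[-1,0,5],[0,0,0],0],[[-1,0,10],[0,0,0],0],[[-2,0,15],[0,0,0],0],[[-2,0,20],[0,0,0],0],[[-3,0,24],[0,0,0],0],[[-3,0,24],[0,0,0],0],[[-3,0,24],[0,0,0],0],[[-3,0,24],[0,0,0],0]])

```text
clock: 6.78
tcp_pos: [0.5128, 0.0738, 0.0558]
orientation: [0.001, 0.616, 0.788, 0.001]
wrist_force: [-0.6, 0.3, 5.9]
finger_gap: 0.0
grip_force: 2.6
```

```bash
python3 -c "
from h import *
go()
from workcell import imaging
import cv2
a=imaging.read_camera('side')[100:240,270:440,::-1]; cv2.imwrite('pics/side3.png',cv2.resize(a,None,fx=4,fy=4,interpolation=cv2.INTER_CUBIC))"
```

```text
t 6.78 tcp hatch mm [-198.8    3.3] 55.8 F [-0.6  0.3  5.9] j6 1.32 gap 0.0
toolx [-0.241  0.971 -0.001] z [ 0.003 -0.    -1.   ] hatch x [ 0.251 -0.968]
```

View pics/side3.png

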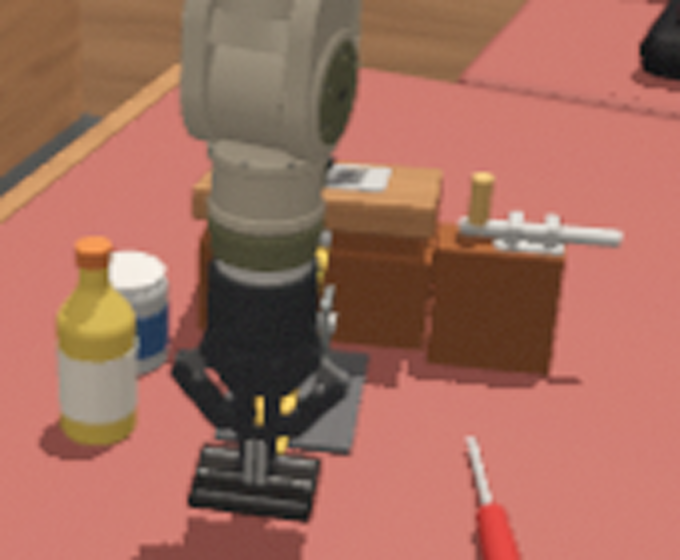

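The flap's front corner has risen to about crop (437,200), roughly 13 px up or 40 mm. That agrees with the paddle height of 56 mm. The fingertips touch only the paddle (255,480), the bolt is still drawn, and the bottle, tin and screwdriver stand where they were.

```bash
python3 -c "
from workcell import env
print(env.hand_in())"
```

```text
the job is handed in; nothing more can be done
None
```

I drew the bolt back to its end stop, then pressed the paddle down to about 56 mm and handed the job in still holding it; by the camera the flap's front edge is about 40 mm up, and the hand-in returned no verdict.

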